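# Pack the electronics kit case and shut its lid

## Robot

A 7-joint arm with a two-finger parallel gripper is mounted at the origin on the work surface. World frame = base frame: x ahead of the robot, y to its left, z up, the work surface at z = 0. Lengths are in m, angles in rad, forces in N, time in s.
With the tool pointing down it reaches from about 0.425 to 0.95 m from the base axis. Payload 4.7 kg.
Tool frame: the origin (TCP) lies on the centre line of the jaws, within the pads' length; the fingertips stand robot.nose_length ahead of it and the grasp point (between the pads) lies 8 mm behind it (robot.nose_length is the distance from the TCP to the fingertips, in m); z points along the fingers, x is the direction in which the jaws open and shut, and the axes are right-handed (so a half turn about z gives the same grasp; the last joint's range is limited). The gripper opens to 85 mm and grips with 20 to 120 N. Pads are 22 mm wide; open, the fingers measure 114 mm over their backs; the gripper's body (76 mm by 85 mm) begins 54 mm behind the grasp point. The pads swing forward as they close: fully open they stand 13 mm farther back than shut.
Start: joints at [1.111, 0.469, -0.049, 1.532, 0.024, 1.141, -0.082], TCP at [0.282, -0.613, 0.242] pointing down, gripper open.
Joint ranges: [-2.59, 2.59], [-0.33, 1.99], [-1.39, 1.29], [0.1, 2.45], [-1.04, 4.18], [0.21, 1.99], [-2.66, 2.66]. Speed limits (rad/s): [2.57, 2.57, 3.14, 3.14, 3.14, 3.14, 3.14].

## Interface

Orientations are given as [roll, pitch, yaw] about the fixed x, y, z axes, in that order (R = Rz(yaw) Ry(pitch) Rx(roll)).
In Python, from plant import robot gives the robot as it stands. Calls block until the motion is done:
- robot.goto(position, orientation): joint-space move of the TCP to a pose.
- robot.move_straight(position, vel=0.15, attitude=None, contact_N=None): straight line of the TCP; attitude=None keeps the orientation; vel is the mean speed in m/s. With contact_N (N) it stops when the force on the tool has changed by that much, and returns True; else False.
- robot.move_joints(angles): joint-space move.
- robot.grip(opening, strength=None): opening from 0.0 (shut) to 1.0 (fully open); strength is the grip in N (None keeps the last); returns when the fingers have stopped.
- robot.sleep(seconds).
- robot.inverse_kinematics(position, orientation): joint angles nearest the present ones, or None.
- robot.sense(): the state.
- robot.grab_frame(name): name is "side" or "top" or "wrist"; returns a dict with "image" (400x640x3 uint8, red, green, blue), "range_z" (400x640 float32, m along the optical axis (not along the pixel's ray), 0 where there is no reading), "fx", "fy", "cx", "cy" (pixels), "R" (3x3) and "t" (3): a world point X has camera coordinates R X + t. Camera axes: x right, y down, z forward; pixel columns grow to the right and rows downward; lengths in m; the calibration is good to about 2 mm. A picture is of the moment at which its call begins.
A pose or a line that the arm cannot do raises robot.IKError and nothing moves.
- robot.close_job(): hands the job in, once; it reports no verdict.
The state is a dict: "t": time; "joint_pos": joint angles; "joint_velocities": joint speeds; "effort": joint torques, N m; "tcp_pos": TCP position; "tcp_rot": TCP orientation; "wrist_force": force on the tool from outside, world axes, zero at the start; "torque": the same for the moment, N m; "opening": opening from 0.0 (shut) to 1.0 (fully open).
Only numpy, scipy, OpenCV 4.12 (cv2) and the standard library are available. Lean on these libraries where they do the work, as an engineer would, in place of code of your own. Each camera call takes 0.05 s, during which the arm holds its last target.

## Task

Pack the transformer, the terminal block and the bit rail into the grey case so that each sits flat on its base inside and nothing stands above the rim, then close the lid fully. The terminal block now lies in the deep bay, which the transformer needs. Leave the spray can, flux bottle, parts tray and screwdriver where they are.

Things in the scene. Friction and masses are not known exactly. Their poses are not given: they have to be found in the camera images.
- case: Grey plastic case, fixed to the bench, outside 92 (x) x 168 (y) x 54 (z) mm, walls and floor 4 mm, inside 84 x 160 x 50 mm. Origin: centre of its underside; z up; +x points to the hinge side, y runs along its length. Along the hinge side lie two bays end to end (step_top, pad_top) with no wall between them, along the other side one long channel.
- case_channel (a point): Centre of the channel's floor, (-26, 0, 4) mm in the case's frame: a straight channel 32 mm wide (x) and 160 mm long (y), 50 mm from floor to rim. A rib 3 mm thick and 12 mm high above this floor parts it from the bays (case x from -7 to +42 mm). Axes parallel to the case's.
- case_hinge (a point): Middle of the hinge line, at the case's rim: (46, 0, 54) mm in the case's frame. The hinge line runs along the case's y.
- lid (a joint): Lid angle: 0 = shut flat on the rim, 1.57 upright, at most 2.4 (leaning back outside the case). Starts at 2.15 to 2.35. The grey lid is 92 mm from hinge to free edge, 168 mm long, 5 mm thick; a tab 36 mm wide stands 12 mm out from the middle of the free edge. A stiff hinge (0.1 N m friction) keeps it at any angle: it must be swung over and pressed down until shut.
- lid_edge (a point): Outer end of the tab in the middle of the lid's free edge, 104 mm from the hinge line, half-way through the 5 mm thickness.
- step_top (a point): Centre of the top of the step, a fixed black block 49 (x) x 80 (y) mm, 24 mm high, that raises the floor of one bay: 26 mm from here to the rim. In the case's frame at (17.5, +40 or -40, 28) mm; which end varies. Axes parallel to the case's.
- pad_top (a point): Centre of the top of the pad, a fixed black slab 49 (x) x 80 (y) x 3 mm, the floor of the deep bay: 47 mm from here to the rim. In the case's frame at (17.5, -40 or +40, 7) mm, at the other end from the step. Axes parallel to the case's.
- transformer_mid (a point): Centre, half-way up, of the loose transformer, 44 mm tall, 0.24 to 0.39 kg: steel foot plate 42 (x) x 70 (y) x 4 mm, and on its middle a dark steel core 36 (x) x 24 (y) mm that rises 40 mm above the plate. Grip the core across its 24 mm (along y), over the foot plate. Starts on the bench; z up. A half turn about z changes nothing.
- block_mid (a point): Centre, half-way up, of the loose terminal block, 22 mm tall, 0.06 to 0.13 kg: aluminium foot plate 42 (x) x 70 (y) x 4 mm, and on its middle a black body 36 (x) x 24 (y) mm rising 18 mm above the plate, with three screw heads. Grip the body across its 24 mm (along y). Starts on the pad in the deep bay; z up. A half turn about z changes nothing.
- bit_rail_mid (a point): Centre, half-way up, of the loose bit rail, 38 mm tall, 0.08 to 0.17 kg: black bar 26 (x) x 136 (y) x 14 mm, on its middle a black grip block 24 x 24 mm rising 24 mm above the bar; towards each end (42 mm and more from the middle) steel bits stand 18 mm above the bar. Grip the block along y. Starts on the bench; z up. A half turn about z changes nothing.
- spray_can: Bystander: white spray can standing, 52 mm across, 190 mm tall; origin at the centre of its underside.
- flux_bottle: Bystander: small white bottle standing, 38 mm across, 110 mm tall; origin at the centre of its underside.
- parts_tray: Bystander: green open tray 70 x 90 x 18 mm; origin at the centre of its underside.
- screwdriver: Bystander: screwdriver 150 mm long lying on the bench along its own x, handle to -x.
Not all that is in view belongs to the job. What is shaped like the part that bears bit_rail_mid but green or yellow is not meant. What is shaped like the part that bears transformer_mid but green is not meant.

How it is judged:
At the end, for the whole second after the job is handed in: The lid is shut (within 0.04 rad of flat on the rim), and the transformer, terminal block and bit rail are all inside the case, their centres within its walls and below its rim, each upright on its base (tilted less than 0.15 rad) (value of joint lid below 0.04 rad and x of transformer_mid in the frame of case between -0.042 and 0.042 m and y of transformer_mid in the frame of case between -0.08 and 0.08 m and z of transformer_mid in the frame of case between 0.004 and 0.054 m and angle between each of transformer_mid, block_mid, bit_rail_mid's own z axis and vertical below 0.15 rad and x of block_mid in the frame of case between -0.042 and 0.042 m and y of block_mid in the frame of case between -0.08 and 0.08 m and z of block_mid in the frame of case between 0.004 and 0.054 m and x of bit_rail_mid in the frame of case between -0.042 and 0.042 m and y of bit_rail_mid in the frame of case between -0.08 and 0.08 m and z of bit_rail_mid in the frame of case between 0.004 and 0.054 m); the robot touches nothing.
It fails at once if the plain white spray can is moved more than 20 mm or tipped (distance of spray_can from where it was at the start of the episode above 0.02 m or angle between spray_can's own z axis and vertical above 0.3 rad).
It fails at once if the white flux bottle is moved more than 20 mm or tipped (distance of flux_bottle from where it was at the start of the episode above 0.02 m or angle between flux_bottle's own z axis and vertical above 0.3 rad).
It fails at once if the green parts tray is moved more than 20 mm or tipped (distance of parts_tray from where it was at the start of the episode above 0.02 m or angle between parts_tray's own z axis and vertical above 0.3 rad).
It fails at once if the screwdriver is moved more than 20 mm (distance of screwdriver from where it was at the start of the episode above 0.02 m).
It also fails if it takes over 72 s, if anything falls off the work surface, if the arm or the gripper's body presses on something with over 40 N, if the wrist force passes 120 N, or if a joint passes its speed limit or range.

## Working session

There is one attempt and no reset: what is moved stays moved. The work goes in short steps, each a Python script; the robot and the scene stay as the last script left them, time stands still between calls to the robot, and variables do not carry over. Pictures are saved under pics/ and viewed, and the job is handed in when it is done.

```bash
ls; mkdir -p pics; python3 - <<'E'
from plant import robot
import cv2,numpy as np
print(robot.nose_length, robot.sense())
for n in ["side","top","wrist"]:
    f=robot.grab_frame(n); cv2.imwrite(f"pics/a_{n}.png",f["image"][:,:,::-1]); np.savez(f"a_{n}.npz",**f)
    print(n,f["fx"],f["cx"],f["cy"],f["R"],f["t"])
E
```

```text
pics
0.011 {'t': 0.0, 'joint_pos': array([ 1.11106194,  0.46944563, -0.04860912,  1.53370528,  0.02413263,
        1.14102462, -0.08230686]), 'joint_velocities': array([-0.00054618, -0.00205202,  0.00175225,  0.00031154, -0.00021982,
       -0.00115706,  0.00033496]), 'effort': array([ 3.68781857e-04, -5.10313618e+01, -4.65167128e-02, -2.37710363e+01,
        1.07257365e-02,  7.58825568e-03,  2.28858903e-05]), 'tcp_pos': array([ 0.28166818, -0.61278881,  0.24125384]), 'tcp_rot': array([ 3.14149437e+00,  1.99351476e-03, -1.13991075e+00]), 'wrist_force': array([-0.08781115,  0.08712603,  0.91356985]), 'torque': array([ 0.0143555, -0.0008149,  0.0059281]), 'opening': 1.0024376708818543}
side 486.56909277249804 316.89758891024024 205.25893076604964 [[-0.98320585 -0.18174925  0.01653706]
 [-0.12443546  0.60134474 -0.78924035]
 [ 0.13349937 -0.77804352 -0.61386171]] [0.48113157 0.16945805 1.09373337]
top 506.4714155777117 324.60028451880737 199.7496550767737 [[ 0.02852033 -0.99958009 -0.00512226]
 [-0.99477612 -0.02788004 -0.09819965]
 [ 0.0980156   0.00789619 -0.99515355]] [-0.1109492   0.51567469  1.33621086]
wrist 319.6894750737933 318.78185573977925 199.38123393144113 [[ 0.41787959 -0.90850096 -0.0016284 ]
 [-0.87325368 -0.40216017  0.27512763]
 [-0.25060859 -0.11354822 -0.96140633]] [-0.67413699 -0.03554724  0.37870961]
```

View pics/a_top.png

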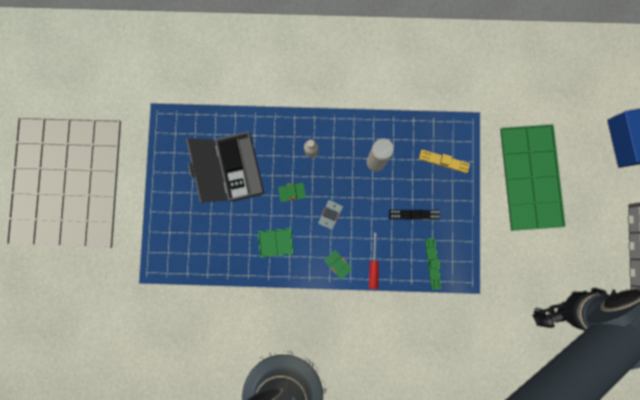

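View pics/a_side.png

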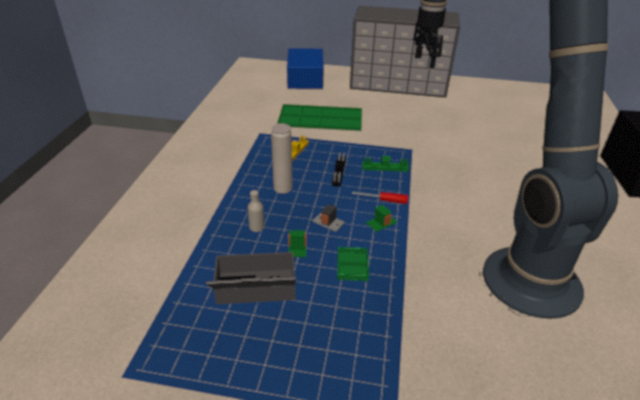

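View pics/a_wrist.png

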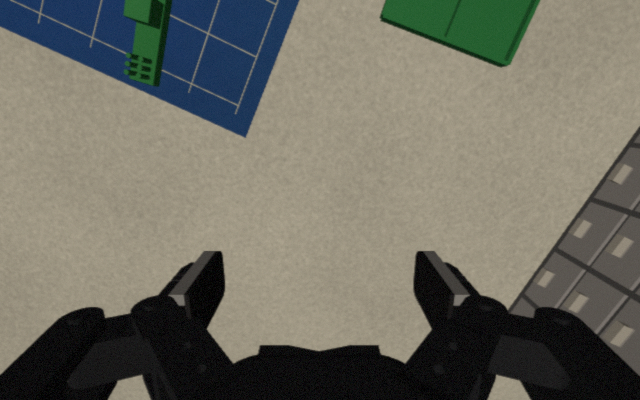

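```bash
cat > h.py <<'E'
import numpy as np,cv2
def load(n): 
    return dict(np.load(n))
def cloud(f):
    Z=f["range_z"].astype(float); v,u=np.mgrid[:Z.shape[0],:Z.shape[1]]
    P=np.stack([(u-f["cx"])/f["fx"]*Z,(v-f["cy"])/f["fy"]*Z,Z],-1)
    W=(P-f["t"])@f["R"]; W[Z<=0]=np.nan
    return W
def proj(f,X):
    c=np.asarray(X)@f["R"].T+f["t"]; return np.stack([f["fx"]*c[...,0]/c[...,2]+f["cx"],f["fy"]*c[...,1]/c[...,2]+f["cy"]],-1)
E
python3 - <<'E'
from h import *
f=load("a_top.npz");W=cloud(f)
for n,(u,v) in dict(bench=(290,270),caseblk=(237,186),step=(230,155),rimR=(259,180),lid=(207,170),flux=(311,147),can=(380,150),trafo=(331,213),gt1=(292,192),gt2=(338,264),tray=(276,243),rail=(414,214),yrail=(444,161),grail=(433,265),sdA=(375,235),sdB=(374,275)).items(): print(n,W[v,u].round(3))
c=f["image"][120:300,180:460,::-1]
cv2.imwrite("pics/b.png",cv2.resize(c,None,fx=2.8,fy=2.8,interpolation=cv2.INTER_CUBIC))
h=W[120:300,180:460,2]
cv2.imwrite("pics/bz.png",cv2.resize(cv2.applyColorMap(np.clip(np.nan_to_num(h)*1500,0,255).astype(np.uint8),cv2.COLORMAP_JET),None,fx=2.8,fy=2.8,interpolation=0))
E
```

```text
bench [ 0.328 -0.008 -0.003]
caseblk [0.549 0.141 0.026]
step [0.632 0.163 0.032]
rimR [0.563 0.078 0.055]
lid [0.58  0.207 0.096]
flux [ 0.647 -0.058  0.098]
can [ 0.626 -0.227  0.186]
trafo [ 0.482 -0.114  0.044]
gt1 [ 0.535 -0.009  0.044]
gt2 [ 0.349 -0.136  0.047]
tray [0.399 0.032 0.009]
rail [ 0.486 -0.335  0.037]
yrail [ 0.63  -0.412  0.042]
grail [ 0.353 -0.385  0.041]
sdA [ 0.428 -0.234  0.021]
sdB [ 0.322 -0.233  0.027]
```

View pics/b.png

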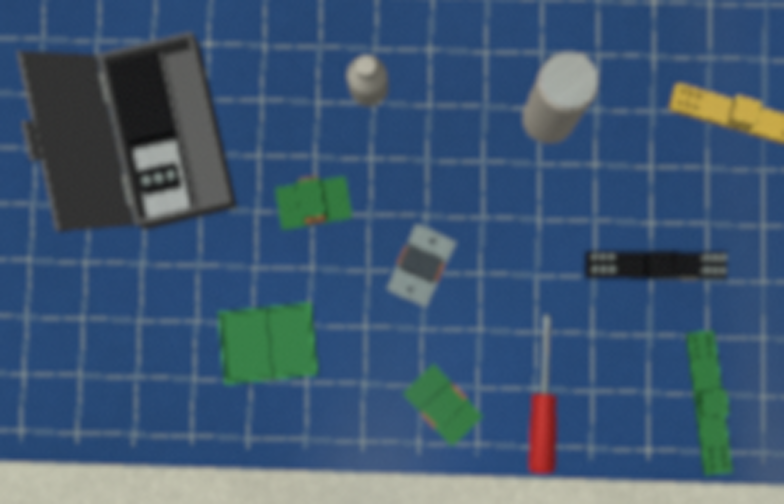

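View pics/bz.png

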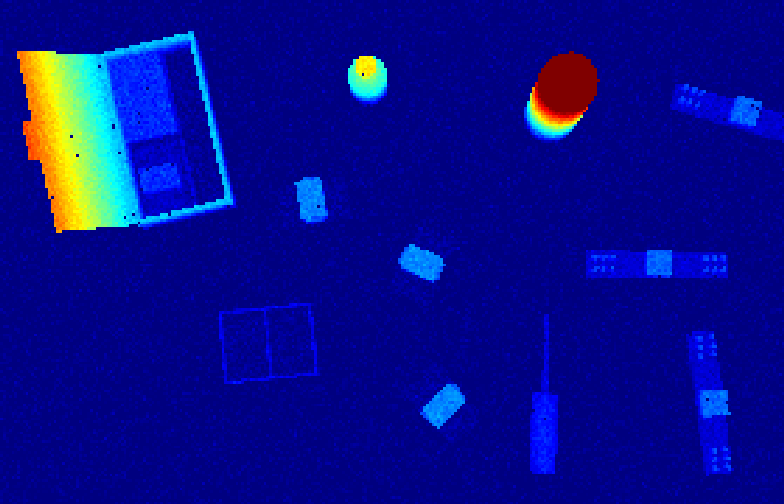

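```bash
cat >> h.py <<'E'
def rect(W,m):
    p=W[m][:,:2].astype(np.float32)*1000
    return cv2.minAreaRect(p), len(p)
def roi(W,x0,x1,y0,y1,z0,z1):
    return (W[...,0]>x0)&(W[...,0]<x1)&(W[...,1]>y0)&(W[...,1]<y1)&(W[...,2]>z0)&(W[...,2]<z1)
E
python3 - <<'E'
from h import *
f=load("a_top.npz");W=cloud(f)
print("bench z",np.nanmedian(W[120:290,160:470,2]))
print("rim",rect(W,roi(W,.45,.72,.05,.175,.049,.060)))
print("core",rect(W,roi(W,.44,.53,-.16,-.07,.035,.06)))
print("rail",rect(W,roi(W,.44,.53,-.42,-.25,.009,.06)), "blk",rect(W,roi(W,.44,.53,-.36,-.31,.032,.06)))
print("body",rect(W,roi(W,.5,.6,.12,.17,.022,.036)))
m=roi(W,.45,.72,.18,.3,.06,.2)
p=W[m]; c=p.mean(0); print("lid", np.linalg.svd(p-c,full_matrices=False)[2].round(3), c, p[:,2].max())
im=f["image"].astype(int); g=im.min(-1)
m=roi(W,.43,.53,-.16,-.07,-.02,.06)&(im[...,0]>110); print("plate",rect(W,m))
m=roi(W,.5,.6,.11,.18,-.0,.04)&(im[...,0]>110); print("blkplate",rect(W,m))
E
```

```text
bench z 0.0008361139983168429
rim (((601.2225952148438, 139.5291748046875), (168.75404357910156, 101.17204284667969), 14.948441505432129), 288)
core (((481.8418273925781, -111.47858428955078), (40.81841278076172, 23.83893394470215), 66.61772918701172), 134)
rail (((491.37823486328125, -338.45428466796875), (137.08096313476562, 47.09004592895508), 83.64259338378906), 471) blk (((488.8165283203125, -337.4002685546875), (21.893840789794922, 22.74221420288086), 0.9958540797233582), 81)
body (((558.4122924804688, 146.51678466796875), (91.4604263305664, 42.33000946044922), 13.258131980895996), 165)
lid [[-0.976 -0.204  0.081]
 [-0.059  0.599  0.798]
 [-0.212  0.774 -0.597]] [0.58437347 0.21381372 0.0995433 ] 0.14334079533357227
plate (((482.0662536621094, -111.71237182617188), (40.542877197265625, 67.63333129882812), 66.1659927368164), 206)
blkplate (((558.3974609375, 142.95045471191406), (67.87094116210938, 42.3843994140625), 13.66143798828125), 236)
```

```bash
python3 - <<'E'
from plant import robot
from h import *
f=load("a_wrist.npz"); s=robot.sense()
from scipy.spatial.transform import Rotation as Ro
C=-f["R"].T@f["t"]; Rt=Ro.from_euler("xyz",s["tcp_rot"]).as_matrix()
print("cam in tool",Rt.T@(C-s["tcp_pos"]), "axes", (Rt.T@f["R"].T).round(3))
yaw=np.radians(13.5)
for n,p,y in [("blk",(.558,.144),13.5),("trafo",(.482,-.1115),-23.6),("rail",(.489,-.337),-89)]:
  for yy in(y,y+180,y-180):
    for z in (.03,.25):
        q=robot.inverse_kinematics([*p,z],[np.pi,0,np.radians(yy)]); print(n,yy,z,None if q is None else np.round(q,2))
# hover to see trafo & rail on the way
t=s["t"]; robot.goto([.47,-.25,.30],[np.pi,0,np.radians(-35)]); s=robot.sense(); print(s["t"]-t)
f=robot.grab_frame("wrist"); np.savez("c1.npz",**f); cv2.imwrite("pics/c1.png",f["image"][:,:,::-1])
E
```

```text
cam in tool [-5.14593430e-05 -7.02108262e-02 -1.31287897e-01] axes [[ 1.     0.    -0.   ]
 [-0.     0.961  0.275]
 [ 0.    -0.275  0.961]]
blk 13.5 0.03 [ 0.1   0.65 -0.58  1.91  0.52  0.73 -0.54]
blk 13.5 0.25 [ 0.31  0.42 -0.84  1.73  0.34  1.14 -0.4 ]
blk 193.5 0.03 [-1.06  0.9   1.1   1.98 -1.02  0.96 -2.32]
blk 193.5 0.25 [ 0.5   0.56 -1.17  1.72  0.55  1.23  2.57]
blk -166.5 0.03 [-1.06  0.9   1.1   1.98 -1.02  0.96 -2.32]
blk -166.5 0.25 [ 0.5   0.56 -1.17  1.72  0.55  1.23  2.57]
trafo -23.6 0.03 [ 0.44  0.51 -0.38  2.11  0.34  0.57 -0.59]
trafo -23.6 0.25 [ 0.58  0.2  -0.5   1.92  0.11  1.05 -0.38]
trafo 156.4 0.03 [ 1.    0.85 -1.18  2.08  1.02  0.96  1.97]
trafo 156.4 0.25 [ 1.08  0.38 -1.17  1.9   0.38  1.12  2.5 ]
trafo -203.6 0.03 [ 1.    0.85 -1.18  2.08  1.02  0.96  1.97]
trafo -203.6 0.25 [ 1.08  0.38 -1.17  1.9   0.38  1.12  2.5 ]
rail -89 0.03 [ 0.57  0.6  -0.05  1.9   0.04  0.65 -1.06]
rail -89 0.25 [ 0.59  0.33 -0.08  1.72  0.03  1.09 -1.05]
rail 91 0.03 [ 0.97  0.68 -0.61  1.87  0.55  0.76  1.65]
rail 91 0.25 [ 1.06  0.42 -0.7   1.69  0.29  1.14  1.86]
rail -269 0.03 [ 0.97  0.68 -0.61  1.87  0.55  0.76  1.65]
rail -269 0.25 [ 1.06  0.42 -0.7   1.69  0.29  1.14  1.86]
1.5250000000000001
```

View pics/c1.png

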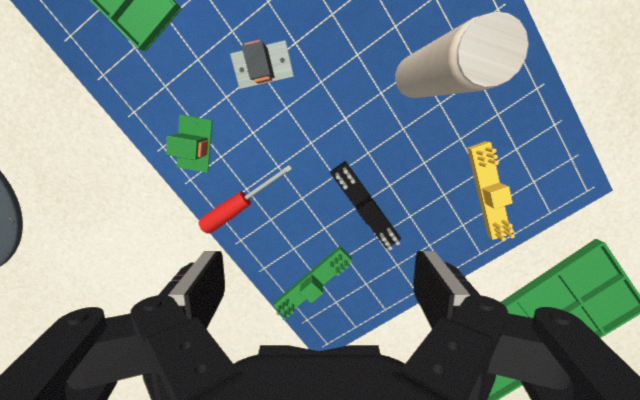

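```bash
python3 - <<'E'
from plant import robot
from h import *
def meas(f):
    W=cloud(f); im=f["image"].astype(int)
    print("core",rect(W,roi(W,.44,.53,-.16,-.07,.036,.06)))
    print("core+plate",rect(W,roi(W,.43,.53,-.165,-.06,-.02,.06)&(im[...,0]>100)))
    print("rail",rect(W,roi(W,.46,.53,-.42,-.25,.009,.06)), "blk",rect(W,roi(W,.44,.53,-.36,-.31,.032,.06)))
f=load("c1.npz"); W=cloud(f); print(np.nanmedian(W[60:200,300:330,2]))
meas(f)
t=robot.sense()["t"]
robot.goto([.585,.10,.30],[np.pi,0,np.radians(13.5)]); print(robot.sense()["t"]-t)
f=robot.grab_frame("wrist"); np.savez("c2.npz",**f); cv2.imwrite("pics/c2.png",f["image"][:,:,::-1])
E
```

```text
0.00030978913159157806
core (((481.2936706542969, -111.69581604003906), (42.01941680908203, 24.06804847717285), 67.24312591552734), 839)
core+plate (((480.1564025878906, -112.29328918457031), (104.56580352783203, 99.65548706054688), 89.99525451660156), 1781)
rail (((487.71044921875, -338.1021728515625), (26.07171058654785, 135.97837829589844), 1.3195676803588867), 1858) blk (((487.7269287109375, -338.2293395996094), (24.141206741333008, 24.51400375366211), 0.8833446502685547), 350)
1.375
```

View pics/c2.png

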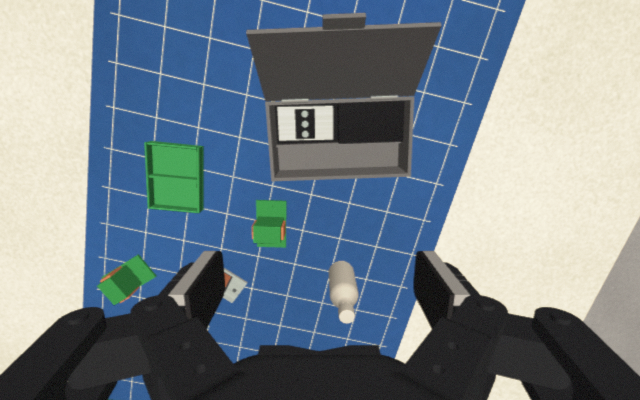

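```bash
python3 - <<'E'
from h import *
f=load("c2.npz"); W=cloud(f); im=f["image"].astype(int)
print("bench",np.nanmedian(W[195:240,210:245,2]),np.nanmedian(W[80:130,190:240,2]))
m=roi(W,.45,.72,.05,.175,.045,.060); u=np.mgrid[:400,:640]
a=np.radians(13.5)
for it in range(3):
    e=np.array([np.cos(a),np.sin(a)]); n=np.array([-np.sin(a),np.cos(a)])
    P=W[...,:2]@np.stack([e,n],1)*1000; 
    q=P[m]
    h=W[m][:,2]
    # near rim (low n)
    lo=np.percentile(q[:,1],2)
    s=q[(q[:,1]<lo+5)]
    # outer edge of near rim by bins
    b=[]; 
    for x in np.arange(q[:,0].min()+8,q[:,0].max()-8,4):
        k=q[(abs(q[:,0]-x)<2)]; b.append((x,k[:,1].min()))
    b=np.array(b); k=np.polyfit(b[:,0],b[:,1],1); a+=np.arctan(k[0])
    print(np.degrees(a), np.median(b[:,1]), q.min(0),q.max(0),np.median(h))
print(rect(W,m))
mb=roi(W,.5,.6,.12,.19,.005,.036)&(im[...,0]>110); mb2=roi(W,.5,.62,.12,.19,.024,.036)
r=rect(W,mb);print("blk",r)
# white region in pixels
seg=np.zeros((400,640),bool); seg[95:150,270:345]=1
mw=seg&(im.min(-1)>150); print(rect(W,mw), np.median(W[mw][:,2]))
E
```

```text
bench 0.00047541447053028304 0.0004612320184480764
15.32887653901473 -53.73048949421083 [531.02849396 -56.28007981] [701.75719083  41.59619436] 0.053788343460226484
15.349817681066039 -73.40424884077554 [531.76994797 -74.06984778] [700.06805476  23.40258973] 0.053788343460226484
15.349775327336587 -73.63118888389096 [531.76864827 -74.27314308] [700.06208364  23.19409446] 0.053788343460226484
(((600.7049560546875, 138.42236328125), (168.2908935546875, 97.46441650390625), 15.361174583435059), 1687)
blk (((558.8567504882812, 138.37539672851562), (73.84745788574219, 53.48857116699219), 14.47675609588623), 1476)
(((555.7479858398438, 146.69288635253906), (69.32412719726562, 49.35592269897461), 14.600072860717773), 1339) 0.011039274188525613
```

```bash
cat >> h.py <<'E'
CA=np.radians(105.35); CO=np.array([.6012,.1364])
CR=np.array([[np.cos(CA),-np.sin(CA)],[np.sin(CA),np.cos(CA)]])
def c2w(x,y): return CO+CR@np.array([x,y])/1000
def w2c(p): return (np.asarray(p)-CO)@CR*1000
GY=np.radians(15.35)
E
python3 - <<'E'
from h import *
f=load("c2.npz"); W=cloud(f); im=f["image"].astype(int)
C=w2c(W[...,:2]); z=W[...,2]*1000
# checks
ins=(C[...,0]>-8)&(C[...,0]<41)&(C[...,1]>1)&(C[...,1]<79)
def r(m): 
    p=C[m].astype(np.float32); print(cv2.minAreaRect(p),len(p),np.percentile(p,[1,99],axis=0).round(1).tolist(),np.median(z[m]))
r(ins&(im.min(-1)>150)&(z<17)&(z>5)); r(ins&(z>24)&(z<34))
s=(C[...,0]>-8)&(C[...,0]<43)&(C[...,1]>-85)&(C[...,1]<5)&(z>22)&(z<34); r(s)
rib=(C[...,0]>-16)&(C[...,0]<0)&(C[...,1]>-75)&(C[...,1]<75)&(z>12)&(z<20); r(rib)
ch=(C[...,0]>-50)&(C[...,0]<0)&(C[...,1]>-85)&(C[...,1]<85)&(z>0)&(z<9)&(im.min(-1)>60);r(ch)
c=im[90:190,250:430,::-1].astype(np.uint8); cv2.imwrite("pics/c2z.png",cv2.resize(c,None,fx=4,fy=4))
E
```

```text
((18.112180709838867, 41.15616226196289), (69.32411193847656, 41.664573669433594), 89.25007629394531) 1221 [[-2.4, 6.6], [38.7, 75.5]] 10.931355263479773
((18.231292724609375, 41.27468490600586), (23.596641540527344, 34.810203552246094), 87.80016326904297) 586 [[0.8, 29.6], [35.7, 53.2]] 28.966656911385815
((16.97733497619629, -40.0794677734375), (48.99900817871094, 80.4380874633789), 0.024252116680145264) 2735 [[-6.9, -80.0], [41.0, -0.3]] 27.813144344325266
((-5.85708475112915, 0.1190948486328125), (149.63140869140625, 9.820706367492676), 89.89883422851562) 251 [[-10.6, -71.6], [-1.1, 73.9]] 15.645139421845776
((-21.972068786621094, 0.07884979248046875), (160.5364532470703, 41.8057746887207), 89.95479583740234) 2920 [[-42.6, -79.5], [-3.9, 79.1]] 3.952543358633484
```

View pics/c2z.png

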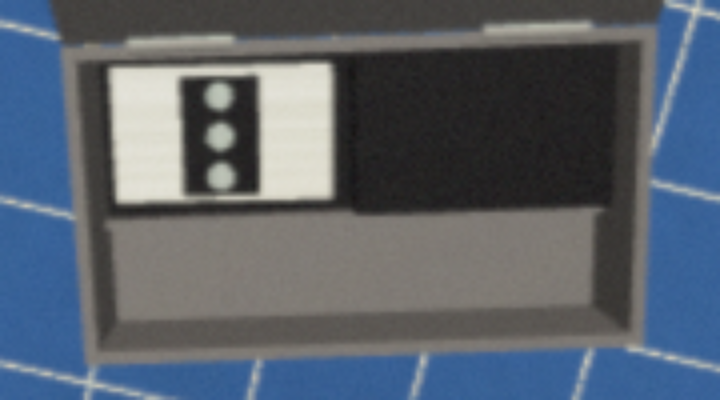

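```bash
cat >> h.py <<'E'
def dn(yaw): return [np.pi,0,yaw]
def st(robot,l=""):
    s=robot.sense(); print(l,"t%.2f"%s["t"],"tcp",s["tcp_pos"].round(4),"F",s["wrist_force"].round(1),"op%.3f"%s["opening"]); return s
def snap(robot,name,cam="wrist"):
    f=robot.grab_frame(cam); np.savez(name+".npz",**f); cv2.imwrite(f"pics/{name}.png",f["image"][:,:,::-1]); return f
E
python3 - <<'E'
from plant import robot
from h import *
p=c2w(18.1,41.2)
robot.grip(.42); st(robot)
robot.goto([*p,.12],dn(GY)); st(robot,"above")
robot.move_straight([*p,.05],vel=.15)
print(robot.move_straight([*p,.0235],vel=.06,contact_N=8)); st(robot,"down")
robot.grip(0,strength=40); st(robot,"grip")
robot.move_straight([*p,.10],vel=.12); st(robot,"lift")
snap(robot,"d1")
E
```

```text
t3.68 tcp [0.585 0.1   0.3  ] F [-0.2 -0.2 -0.3] op0.421
above t4.46 tcp [0.5582 0.1431 0.1212] F [-0.2 -0.2  0.4] op0.416
True
down t5.58 tcp [0.5561 0.1426 0.0226] F [-0.1 -0.5  6. ] op0.422
grip t5.83 tcp [0.5561 0.1425 0.0223] F [ 0.8 -0.1  3.2] op0.268
lift t6.63 tcp [0.5561 0.1425 0.0993] F [ 0.2  0.2 -1. ] op0.270
```

View pics/d1.png

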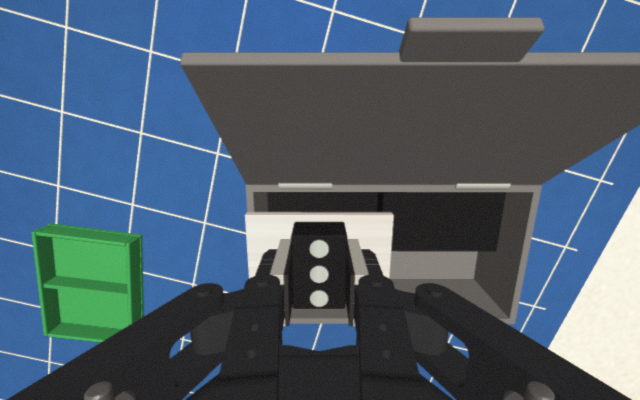

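```bash
python3 - <<'E'
from plant import robot
from h import *
p=c2w(17.3,-40.5)
robot.move_straight([*p,.085],vel=.15)
robot.move_straight([*p,.052],vel=.12); st(robot)
print(robot.move_straight([*p,.0415],vel=.04,contact_N=5)); st(robot,"down")
robot.grip(.42); st(robot,"rel")
robot.move_straight([*p,.16],vel=.25); st(robot,"up")
f=snap(robot,"d2")
W=cloud(f); C=w2c(W[...,:2]); z=W[...,2]*1000
im=f["image"].astype(int)
for m in [(C[...,0]>-8)&(C[...,0]<43)&(C[...,1]>-81)&(C[...,1]<5)&(z>z0)&(z<z1)&(im.min(-1)>t) for z0,z1,t in((44,54,0),(29,38,140))]:
    print(cv2.minAreaRect(C[m].astype(np.float32)),m.sum(),np.median(z[m]))
E
```

```text
t7.81 tcp [0.635  0.1636 0.0517] F [ 1.   0.3 -0.5] op0.273
True
down t8.11 tcp [0.6366 0.1643 0.0432] F [ 0.1 -0.8  3.3] op0.271
rel t8.39 tcp [0.6359 0.1639 0.0422] F [-0.5  0.2  2.1] op0.425
up t9.02 tcp [0.6352 0.1634 0.1596] F [-0.7 -0.5 -0.7] op0.423
((17.46736717224121, -38.29789733886719), (85.3333969116211, 50.416587829589844), 89.95291900634766) 1652 50.00896740532266
((16.79840087890625, -41.71193313598633), (69.92868041992188, 40.67436218261719), 89.86115264892578) 2489 31.882073602788893
```

View pics/d2.png

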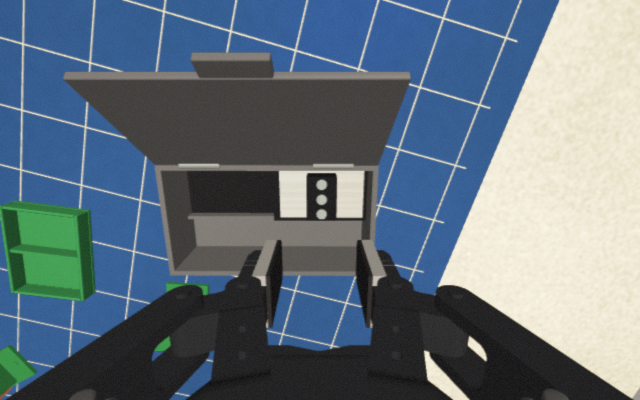

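```bash
python3 - <<'E'
from plant import robot
from h import *
p=[.4813,-.1117]; y=np.radians(-22.8)
robot.goto([*p,.13],dn(y)); st(robot,"above")
f=snap(robot,"e1")
robot.move_straight([*p,.06],vel=.2)
print(robot.move_straight([*p,.026],vel=.08,contact_N=10)); st(robot,"down")
robot.grip(0,strength=70); st(robot,"grip")
robot.move_straight([*p,.17],vel=.15); st(robot,"lift")
robot.sleep(.2); st(robot)
snap(robot,"e2")
E
```

```text
above t10.28 tcp [ 0.4826 -0.1103  0.1303] F [ 0.2 -0.6  0.7] op0.419
False
down t11.40 tcp [ 0.4815 -0.1117  0.0261] F [ 0.7  0.6 -0.6] op0.416
grip t11.66 tcp [ 0.4819 -0.1117  0.0267] F [ 0.9 -1.2  2.5] op0.266
lift t12.77 tcp [ 0.4804 -0.1117  0.169 ] F [ 0.4 -1.  -2.3] op0.268
 t12.97 tcp [ 0.4808 -0.1116  0.1692] F [ 0.7 -0.6 -2.8] op0.275
```

View pics/e2.png

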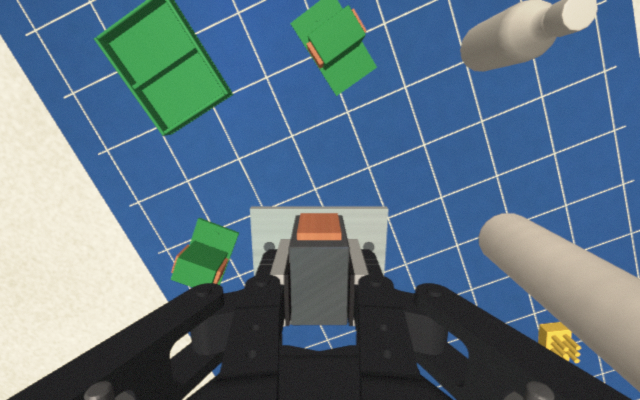

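```bash
cat >> h.py <<'E'
from scipy.spatial.transform import Rotation as Ro
def tool(f,s):
    W=cloud(f); return (W-s["tcp_pos"])@Ro.from_euler("xyz",s["tcp_rot"]).as_matrix()*1000
E
python3 - <<'E'
from plant import robot
from h import *
s=robot.sense(); f=load("e2.npz"); T=tool(f,s); im=f["image"].astype(int)
for z0,z1,xm,c in((-24,-8,14,0),(16,28,40,0)):
    m=(T[...,2]>z0)&(T[...,2]<z1)&(abs(T[...,0])<xm)&(abs(T[...,1])<40)
    p=T[m][:,:2].astype(np.float32); print(cv2.minAreaRect(p),len(p),np.percentile(T[m],[1,50,99],axis=0).round(1).tolist())
E
```

```text
((-0.013451576232910156, -1.9650077819824219), (27.96518898010254, 39.88517379760742), 0.1425316333770752) 5668 [[-12.8, -21.2, -22.8], [0.0, -5.4, -17.0], [12.8, 16.6, -8.7]]
((0.13756561279296875, -2.7591514587402344), (38.111717224121094, 70.44640350341797), 89.47798156738281) 4002 [[-34.6, -21.4, 21.0], [-0.6, -12.2, 23.0], [34.8, 11.8, 25.6]]
```

```bash
python3 - <<'E'
from plant import robot
from h import *
p=c2w(17.3,40.2)
robot.goto([*p,.15],dn(GY)); robot.sleep(.15); st(robot,"above")
robot.move_straight([*p,.09],vel=.15)
robot.move_straight([*p,.044],vel=.08); st(robot)
print(robot.move_straight([*p,.031],vel=.04,contact_N=6)); st(robot,"down")
robot.grip(.42); st(robot,"rel")
robot.move_straight([*p,.16],vel=.25); st(robot,"up")
f=snap(robot,"e3")
W=cloud(f); C=w2c(W[...,:2]); z=W[...,2]*1000
im=f["image"].astype(int)
for z0,z1,t in((44,60,0),(8,15,120)):
    m=(C[...,0]>-8)&(C[...,0]<41)&(C[...,1]>1)&(C[...,1]<79)&(z>z0)&(z<z1)&(im.min(-1)>t) 
    print(cv2.minAreaRect(C[m].astype(np.float32)),m.sum(),np.median(z[m]))
E
```

```text
above t14.20 tcp [0.5582 0.1398 0.15  ] F [ 0.1  0.2 -2.6] op0.267
 t15.47 tcp [0.558  0.1427 0.0439] F [-0.3 -0.6 -2.6] op0.266
True
down t15.80 tcp [0.5588 0.1427 0.0336] F [-0.7 -0.8  3.2] op0.265
rel t16.08 tcp [0.5575 0.1421 0.0326] F [ 1.  -0.1  0. ] op0.415
up t16.74 tcp [0.5572 0.1418 0.1591] F [ 0.2  0.8 -0. ] op0.416
((17.35260772705078, 39.06668472290039), (40.91663360595703, 23.977643966674805), 0.1014617457985878) 1436 50.80714631390633
((14.561858177185059, 39.13551712036133), (37.03705978393555, 70.10118865966797), 0.12903589010238647) 1808 10.881748465773327
```

View pics/e3.png

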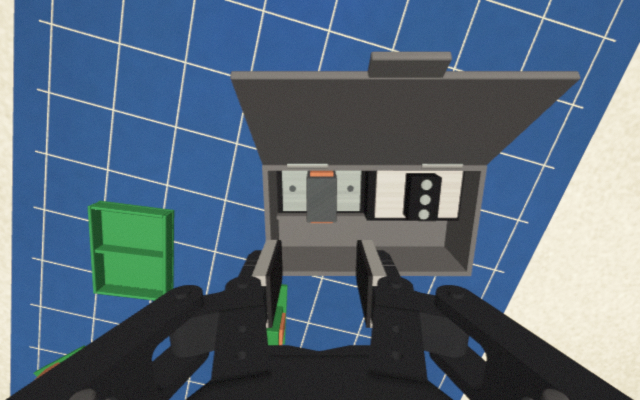

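```bash
python3 - <<'E'
from plant import robot
from h import *
p=[.4877,-.3382]; y=np.radians(-88.7)
robot.goto([.53,.05,.27],dn(0)); st(robot)
robot.goto([*p,.25],dn(y)); st(robot,"above")
robot.move_straight([*p,.07],vel=.25)
print(robot.move_straight([*p,.0285],vel=.08,contact_N=10)); st(robot,"down")
robot.grip(0,strength=60); st(robot,"grip")
robot.move_straight([*p,.25],vel=.2); robot.sleep(.2); s=st(robot,"lift")
f=snap(robot,"g1"); T=tool(f,s)
m=(T[...,2]>-22)&(T[...,2]<-4)&(abs(T[...,0])<14)&(abs(T[...,1])<30); p=T[m][:,:2].astype(np.float32); print(cv2.minAreaRect(p),np.percentile(T[m],[1,50,99],axis=0).round(1).tolist())
m=(T[...,2]>8)&(T[...,2]<22)&(abs(T[...,0])<75)&(abs(T[...,1])<30); p=T[m][:,:2].astype(np.float32); print(cv2.minAreaRect(p),np.percentile(T[m],[1,50,99],axis=0).round(1).tolist())
E
```

```text
t17.43 tcp [0.5293 0.0505 0.2685] F [-0.4  1.5  0.1] op0.420
above t18.88 tcp [ 0.4888 -0.3362  0.2498] F [ 0.2  0.1 -0.2] op0.421
False
down t20.42 tcp [ 0.4878 -0.3381  0.0282] F [ 1.2 -1.2  1.1] op0.419
grip t20.68 tcp [ 0.4882 -0.3384  0.0291] F [0.1 0.  0.9] op0.268
lift t22.13 tcp [ 0.4873 -0.338   0.2489] F [-0.2  0.1 -1.4] op0.264
((-0.0639047622680664, -0.634333610534668), (27.978633880615234, 24.86919403076172), 0.3751709759235382) [[-13.3, -12.6, -21.3], [-0.1, -3.1, -8.9], [13.3, 10.8, -4.5]]
((-0.22686767578125, -0.41573429107666016), (136.38446044921875, 26.882278442382812), 0.026651643216609955) [[-66.5, -13.6, 8.4], [-0.6, -8.1, 15.2], [65.9, 11.6, 21.5]]
```

View pics/g1.png

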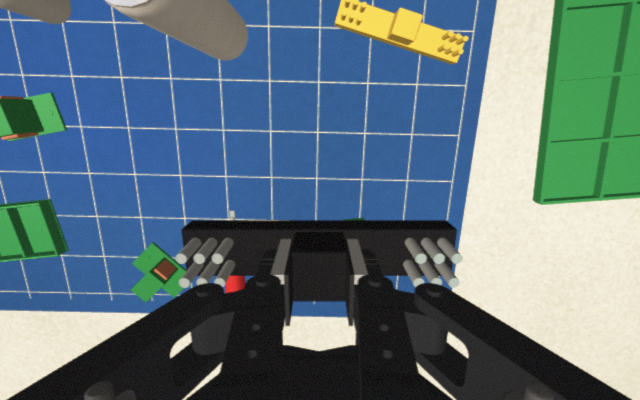

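```bash
python3 - <<'E'
from plant import robot
from h import *
p=c2w(-26.6,0.)
robot.goto([.53,.02,.25],dn(0))
robot.goto([*p,.13],dn(GY)); robot.sleep(.15); st(robot,"above")
robot.move_straight([*p,.075],vel=.12); robot.sleep(.15); s=st(robot); print(w2c(s["tcp_pos"][:2]),s["tcp_rot"])
c=robot.move_straight([*p,.042],vel=.06,contact_N=6); s=st(robot,"mid")
if not c:
    print(robot.move_straight([*p,.0295],vel=.04,contact_N=6)); s=st(robot,"down")
E
```

```text
above t24.40 tcp [0.609  0.109  0.1318] F [ 0.8 -0.2 -0.5] op0.265
 t25.16 tcp [0.6089 0.1111 0.076 ] F [ 0.1 -0.8 -1.3] op0.268
[-26.46067423  -0.74959576] [ 3.14155072e+00 -1.94105465e-03  2.67913408e-01]
mid t25.86 tcp [0.6083 0.111  0.0419] F [-0.6 -0.4 -1.8] op0.268
True
down t26.17 tcp [0.6091 0.111  0.0327] F [-0.4 -0.7  3.1] op0.267
```

```bash
python3 - <<'E'
from plant import robot
from h import *
p=c2w(-26.6,0.)
robot.grip(.40); st(robot,"rel")
robot.move_straight([*p,.2],vel=.25); st(robot,"up")
f=snap(robot,"g2")
W=cloud(f); C=w2c(W[...,:2]); z=W[...,2]*1000
m=(C[...,0]>-40)&(C[...,0]<-11)&(abs(C[...,1])<78)&(z>15)&(z<60); print(cv2.minAreaRect(C[m].astype(np.float32)),np.percentile(z[m],[2,50,98]))
m=(abs(C[...,0])<46)&(abs(C[...,1])<84)&(z>0)&(z<100); print(np.percentile(z[m],[50,99,99.9]))
# lid in case frame
m=(C[...,0]>60)&(abs(C[...,1])<80)&(z>70)&(z<200); q=np.c_[C[m],z[m]]; c=q.mean(0); v=np.linalg.svd(q-c,full_matrices=False)[2]; print(c,v.round(3),q[:,2].max(), q[:,0].max())
E
```

```text
rel t26.44 tcp [0.6082 0.1106 0.0317] F [-0.6  0.6  0.4] op0.399
up t27.27 tcp [0.6073 0.1101 0.1985] F [ 0.   0.1 -1.2] op0.403
((-26.336544036865234, -1.0561294555664062), (25.837228775024414, 136.1646270751953), 0.11431780457496643) [16.29046662 18.44041445 42.70026126]
[31.52976383 55.25713999 56.69092046]
[ 8.33926208e+01 -4.50060132e-02  1.05096688e+02] [[-0.001 -1.    -0.002]
 [-0.594  0.002 -0.804]
 [-0.804 -0.     0.594]] 129.9065553741837 101.34627398891658
```

View pics/g2.png

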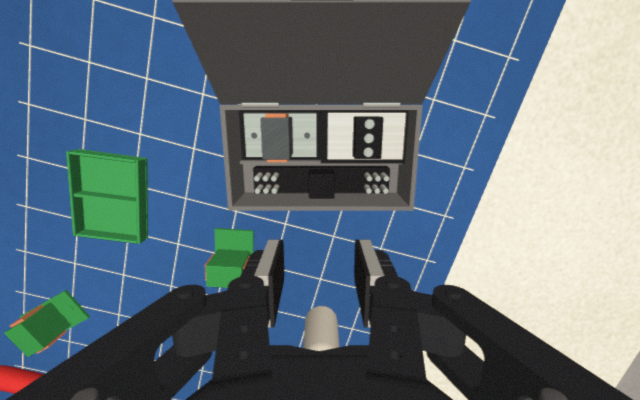

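```bash
python3 - <<'E'
from plant import robot
from h import *
H=12
robot.move_straight([*c2w(20,0),.25],vel=.3)
robot.grip(0,strength=60)
robot.move_straight([*c2w(145,0),.25],vel=.3); st(robot)
robot.move_straight([*c2w(145,0),.131],vel=.25); st(robot,"behind")
robot.move_straight([*c2w(46+H+3,0),.131],vel=.12); st(robot,"upright?")
f=snap(robot,"l1","side")
E
```

```text
t28.68 tcp [0.5624 0.277  0.2499] F [ 0.7 -0.   0. ] op-0.002
behind t29.31 tcp [0.5639 0.2759 0.1319] F [-0.4  0.9  1.3] op0.005
upright? t30.16 tcp [0.5848 0.1955 0.1311] F [-0.   0.1 -0.5] op-0.001
```

```bash
python3 -c "
import cv2;i=cv2.imread('pics/l1.png')[180:330,150:400];cv2.imwrite('pics/l1z.png',cv2.resize(i,None,fx=3,fy=3))"
```

```text
(no output)
```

View pics/l1z.png

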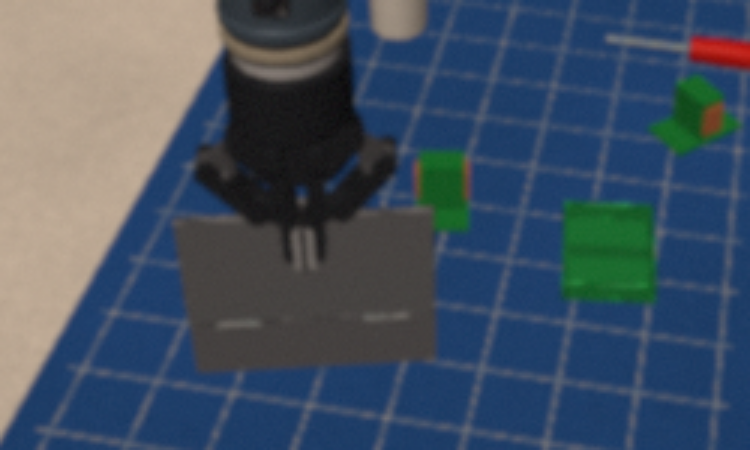

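```bash
python3 - <<'E'
from plant import robot
from h import *
H=12
for th in (75,60,45,30,18,8):
    r=66+(90-th)/82*22; a=np.radians(th)
    x=46-r*np.cos(a)+3*np.sin(a)+H; z=54+r*np.sin(a)+4*np.cos(a)
    c=robot.move_straight([*c2w(x,0),(z+11)/1000],vel=.12,contact_N=25); s=st(robot,str(th))
    if c: print("contact"); break
x=46-88+H
print(robot.move_straight([*c2w(x,0),.060],vel=.05,contact_N=18)); st(robot,"press")
robot.sleep(.3); st(robot)
snap(robot,"l2","side")
E
python3 -c "
import cv2;i=cv2.imread('pics/l2.png')[180:330,150:400];cv2.imwrite('pics/l2z.png',cv2.resize(i,None,fx=3,fy=3))"
```

```text
75 t30.51 tcp [0.5901 0.1771 0.1335] F [0.5 0.1 1.1] op-0.002
60 t30.82 tcp [0.5951 0.1584 0.1308] F [-0.7  0.   0.8] op0.004
45 t31.13 tcp [0.5999 0.1399 0.1224] F [-0.5  0.1 -0. ] op-0.002
30 t31.46 tcp [0.6041 0.1237 0.1085] F [-0.6  0.3 -0. ] op0.002
18 t31.76 tcp [0.6067 0.1138 0.0941] F [-0.9  0.   0.9] op-0.003
8 t32.03 tcp [0.6084 0.1081 0.0805] F [-0.8  0.2 -1.2] op-0.003
True
press t32.38 tcp [0.6101 0.1087 0.07  ] F [-1.7 -0.7 10.7] op0.002
 t32.67 tcp [0.6101 0.1088 0.07  ] F [-1.7 -1.9  8.9] op-0.001
```

View pics/l2z.png

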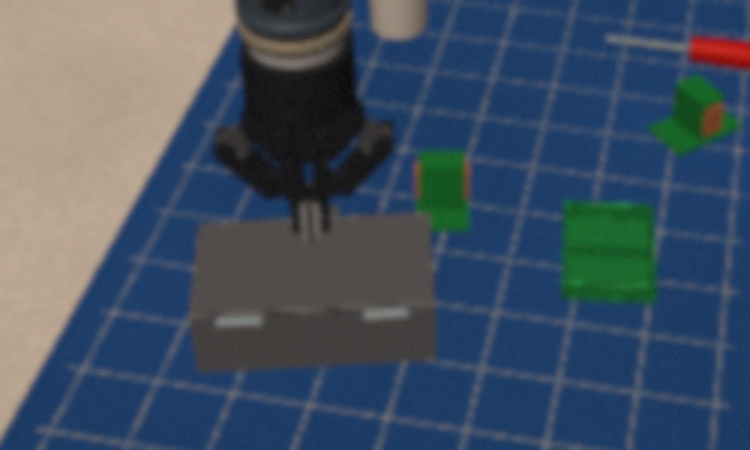

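```bash
python3 - <<'E'
from plant import robot
from h import *
x=-34
p=c2w(x,0)
robot.move_straight([*p,.067],vel=.03,contact_N=25); st(robot,"press")
robot.move_straight([*p,.2],vel=.2)
robot.move_straight([*c2w(-70,0),.30],vel=.25); robot.sleep(.3); st(robot,"away")
f=snap(robot,"l3"); snap(robot,"l3t","top")
W=cloud(f); C=w2c(W[...,:2]); z=W[...,2]*1000
m=(abs(C[...,0])<42)&(abs(C[...,1])<80)&(z>40)&(z<90); A=np.c_[C[m],np.ones(m.sum())]; k=np.linalg.lstsq(A,z[m],rcond=None)[0]; print("lid plane",k,"angle",np.arctan(-k[0]),m.sum())
E
```

```text
press t33.04 tcp [0.6102 0.1086 0.0699] F [-5.4  5.  15. ] op-0.001
away t34.73 tcp [0.6192 0.0692 0.2988] F [ 0.1  0.  -0.1] op0.002
lid plane [-9.30005183e-04  1.42609884e-03  5.88486713e+01] angle 0.0009300049148736084 11272
```

View pics/l3.png

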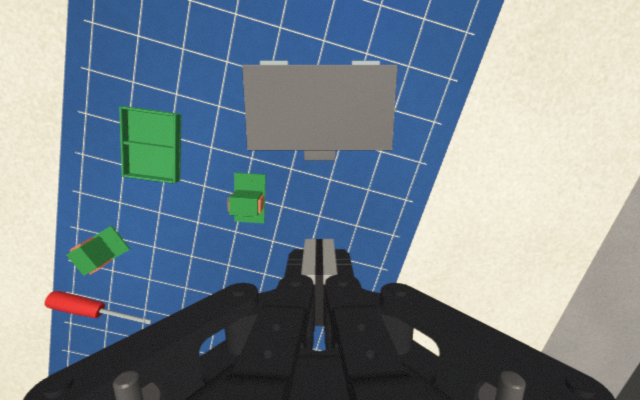

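View pics/l3t.png

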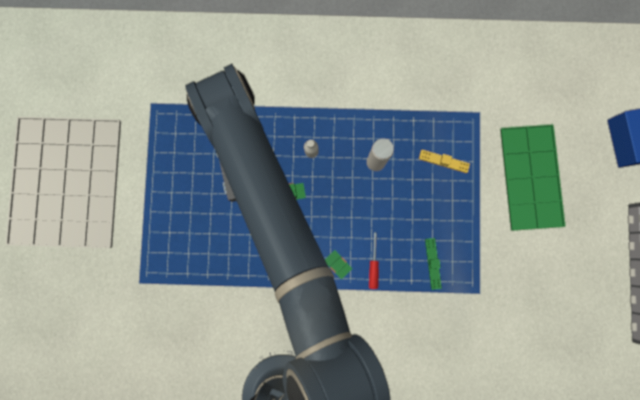

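The wrist picture shows the lid lying flat: its outline runs from (243,65) to (397,150), with the tab at (320,155). The top picture shows the bottle at (311,147), the can at (380,152) and the screwdriver at (374,270), all where they started. I'm handing in.

```bash
python3 - <<'E'
from plant import robot
robot.close_job(); print(robot.sense()["t"])
E
```

```text
the job is handed in; nothing more can be done
the job is handed in; nothing more can be done
```

The transformer, terminal block and bit rail are packed in the grey case, the lid is shut, and the job is handed in. It took about 35 s of the 72 s allowed.

- **What I did:** I moved the terminal block from the deep bay onto the step, then set the transformer in the deep bay and the bit rail in the channel. I swung the lid over from behind with closed fingers and pressed it down.
- **Parts, checked before closing:** All three sat flat at their expected heights. The block's plate top read 32 mm. The transformer's top read 51 mm, below the 54 mm rim. The rail's bar top read 18 mm.
- **Lid, checked after closing:** The depth image put it about 0.001 rad from flat, with its top at 58.8 mm against about 59 mm expected. The arm was clear of everything.
- **Bystanders:** The spray can, flux bottle and screwdriver look unmoved in the last top picture. The arm hid the parts tray there; the last wrist picture shows it upright and apparently undisturbed, but I did not re-measure its position.

No check failed or disagreed.

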